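# Put the stripped-down parts away under the lid and the hand tools in the tray

### The job

The strip-down is finished: lift the lid off the metal pot and set it down knob up on the bare bench, then put every machine part standing at the back (gear, pulley, flange: two or three of them) in the pot and put the lid back on so that it sits fully home. Lay every hand tool lying among them (screwdriver, spanner, brush: two or three of them) in the open steel tray, whenever it suits you. Leave everything else on the bench (tin, tape, tub, battery, jar, dish) where it is.

Things in the scene. Friction and masses are not known exactly. Their poses are not given: they have to be found in the camera images.
- pot: Round aluminium pot, fixed to the bench: outside 168 mm across, inside 160 mm across, rim 85 mm above the bench, inner floor at 5 mm. Two loop handles along its own y axis reach 109 mm from its centre, 65 mm high. Origin: centre of its underside. It stands at the left or the right of the bench, the tray at the other side.
- lid: Loose lid, on the pot at the start, 174 mm across, 0.2-0.35 kg. Origin: centre of its underside, z up. Plug 140-148 mm across (z 0 to 8 mm) drops inside the pot, rim plate (z 8 to 12) rests on its rim: origin then 77 mm above the pot's, on the bench 0. Round black knob 36 mm across, z 24 to 52 mm. The bench between pot and tray, nearer than the items, is bare around y = 0 and has room for it.
- tray: Open steel tray, fixed to the bench: 150 mm (its x) by 210 mm (its y) outside, 40 mm high, walls and floor 4 mm. Origin: centre of its underside.
- gear: Steel machine part standing upright: a toothed foot 60 mm across and 18 mm high, and a plain round hub 32 mm across rising from it to 52 mm above the bench; 0.2 to 0.4 kg. Origin: centre of the underside of the foot, z up along the hub. Goes in the pot. May be absent (None from the start).
- pulley: Steel machine part standing upright: a grooved foot 60 mm across and 18 mm high, and a plain round hub 32 mm across rising from it to 52 mm above the bench; 0.2 to 0.4 kg. Origin: centre of the underside of the foot, z up along the hub. Goes in the pot. May be absent (None from the start).
- flange: Steel machine part standing upright: a round stepped (60 mm for the first 12 mm, then 40 mm) foot 60 mm across and 18 mm high, and a plain round hub 32 mm across rising from it to 52 mm above the bench; 0.2 to 0.4 kg. Origin: centre of the underside of the foot, z up along the hub. Goes in the pot. May be absent (None from the start).
- screwdriver: Screwdriver 150 mm long, 22 mm high: black handle 22 mm wide from x -65 to +30 mm, thin steel shaft to x +85 mm. 0.1 to 0.16 kg. Origin: on the underside, directly below the place to grip; x along its length. Lies flat on the bench and does not roll. Goes in the tray. May be absent (None from the start).
- spanner: Double open-ended steel spanner 160 mm long, 10 mm thick: bar 18 mm wide, jaws 36 mm wide at both ends from 51 mm off the middle. 0.12 to 0.21 kg.  Origin: on the underside, directly below the place to grip; x along its length. Lies flat on the bench and does not roll. Goes in the tray. May be absent (None from the start).
- brush: Wire scratch brush 160 mm long, 24 mm high: wooden back 26 mm wide (z 12 to 24 mm), brass bristles below, 22 mm wide. 0.08 to 0.13 kg.  Origin: on the underside, directly below the place to grip; x along its length. Lies flat on the bench and does not roll. Goes in the tray. May be absent (None from the start).
- tin: Small tin 50 mm across, 55 mm high, between the pot or tray and the middle of the bench. Leave it alone.
- tape: Roll of black tape 54 mm across, 25 mm high, on the other side of the middle. Leave it alone.
- tub: Round plastic tub with a lid, 80 mm across, 65 mm high, far left. Leave it alone.
- jar: Glass jar 70 mm across, 85 mm high, at the back. Leave it alone.
- battery: Spare drill battery, a black block 75 by 115 mm, 45 mm high, far right. Leave it alone.
- dish: Black plastic dish 80 by 160 mm, 30 mm high, at the back. Leave it alone.
Things that resemble listed ones, but are neither listed nor needed, are in the scene too. What is shaped like the pulley but black or orange is not meant.

How it is judged:
By the outcome, as a careful person would: the job done as asked, in the order asked, and still so for the second after the job is handed in, with the robot touching nothing.
Of gear, pulley, flange only 2 to 3 are there at a start; the rules pass over those that are not, and their reading is None.
Of screwdriver, spanner, brush only 2 to 3 are there at a start; the rules pass over those that are not, and their reading is None.
At some moment in a run one of gear, pulley, flange, screwdriver, spanner, brush may be knocked a few centimetres aside while the robot is not near it.
It also fails if it takes over 208 s, if anything falls off the work surface, if the arm or the gripper's body presses on something with over 40 N, if the wrist force passes 120 N, or if a joint passes its speed limit or range.

### The arm

A 6-joint arm with a two-finger parallel gripper is mounted at the origin on the work surface. World frame = base frame: x ahead of the robot, y to its left, z up, the work surface at z = 0. Lengths are in m, angles in rad, forces in N, time in s.
With the tool pointing down it reaches from about 0.325 to 0.775 m from the base axis. Payload 5.5 kg.
Tool frame: the origin (TCP) lies at the very end of the fingers, on their centre line; the grasp point (between the pads) lies 19 mm behind it; z points along the fingers, y is the line along which they close (so a half turn about z gives the same grasp; the last joint's range is limited). The gripper opens to 88 mm and grips with 3 to 60 N. Pads are 20 mm wide; open, the fingers measure 115 mm over their backs; the gripper's body (75 mm by 178 mm) begins 61 mm behind the grasp point.
Start: joints at [-1.348, 0.091, 1.231, -0, 1.82, -0.057], TCP at [0.166, -0.577, 0.223] pointing down, gripper open.
Joint ranges: [-2.87, 2.87], [-0.86, 2.18], [0.17, 2.46], [-1.51, 4.65], [0.06, 2.69], [-2.65, 2.65]. Speed limits (rad/s): [2.57, 2.57, 3.01, 3.14, 3.14, 3.14].

### API

Orientations are given as a 3x3 rotation matrix whose columns are the frame's x, y, z axes.
In Python, from cell import r gives the robot as it stands.
- The arm moves only by the tool jog_arm, never from a script. Its argument "increments" is a list of rows, each a list of 7 numbers: the shift along the tool's x, y, z scaled (see below), then the turn, a rotation vector about the tool's x, y, z scaled (see below), then the opening, from 0 (shut) to 1 (fully open). A call has 1 to 8 rows; each row is the pose to reach, as a shift and turn from the pose commanded when the call began, along the tool's axes at that moment, turning the shorter way round; what a row does not reach only later rows make up. The controller multiplies each number of a shift by 0.5 m and each number of a turn by pi rad. A row lasts 1/8 s, in which the tool goes at most 62.5 mm and 10.7 degrees, less where a joint would pass 70% of its speed; a pose out of reach is approached as far as the arm can. A call with a number of a shift or a turn outside -1 to 1 is refused whole. A call with a gripper value outside its range is refused whole. The fingers move at their own pace and stop on an object; the grip force is fixed at half the most. Time passes only in rows, so rows that repeat a pose let the fingers close. It gives the time, the measured TCP pose, the force, the opening and the grip force at its end, in the units of the state.
- r.get_obs(): the state, without advancing time (a new reading comes with each control period).
- r.snapshot(name): name is "scene" or "top" or "wrist"; returns a dict with "img" (480x640x3 uint8, red, green, blue), "vfov" (degrees; the focal length in pixels is half the picture's height over the tangent of half this angle, whatever the lens; pixels are square), "cx", "cy" (the principal point, pixels), "position" and "orientation" of the camera in the world. Camera axes: x right, y down, z forward; pixel columns grow to the right and rows downward; lengths in m; the calibration is good to about 2 mm. A picture is of the moment at which its call begins. There is no depth.
- r.hand_in(): hands the job in; it is judged then, once.
Trained networks look in the newest picture that a camera, given by its name, has taken for a name from the list of things; names that differ only in an ending like _2 or _b are one class to them, and where a whole thing is asked for, a point or a joint stands for the part that bears it (a point fixed in the world has none). Each returns a list of dicts, best first, with "conf" (0 to 1); they miss things now and then, are a little off and sometimes report something else, mostly with a low value. They report only what shows in the picture. A call takes as long as a camera call. They do not tell look-alikes from the thing itself.
- r.find_in(camera, thing): "extent" ([left, top, width, height] in pixels, round what is visible of it).
- r.cut_out(camera, thing): "pixels" (480x640 bool, what is visible of it) and "extent" ([left, top, width, height] in pixels, round what is visible of it).
The state is a dict: "time_s": time; "qpos": joint angles; "joint_vel": joint speeds; "joint_efforts": joint torques, N m; "ee_pos": TCP position; "orientation": TCP orientation; "force": force on the tool from outside, world axes, zero at the start; "moment": the same for the moment, N m; "gripper_width": opening from 0.0 (shut) to 1.0 (fully open); "grip_force": force on a finger pad.
Only numpy, scipy, OpenCV 4.12 (cv2) and the standard library are available. Lean on these libraries where they do the work, as an engineer would, in place of code of your own. Each camera call takes 0.05 s, during which the arm holds its last target. There are 200 camera calls.

## Working session

There is one attempt and no reset: what is moved stays moved. The work goes in short steps, Python scripts to look and compute and a tool call to move; the robot and the scene stay as the last step left them, time stands still between calls to the robot, and variables do not carry over. Pictures are saved under pics/ and viewed, at most 16 in all, crops included, and the job is handed in when it is done.

Besides the shell and the picture viewer there is one more tool, called after ">>>" by a JSON object that holds its "method" and its "body", one argument or row to a line. jog_arm: Moves the arm, as the interface text tells. Its arguments: {"type":"object","properties":{"increments":{"type":"array","items":{"type":"array","items":{"type":"number"}}}},"required":["increments"]}

```bash
ls; mkdir -p pics; python3 - <<'E'
from cell import r
import cv2
o=r.get_obs();print(o['ee_pos'],o['orientation'],o['gripper_width'])
for n in("scene","top"):
    s=r.snapshot(n);cv2.imwrite(f"pics/{n}0.png",s["img"][:,:,::-1]);print(n,s["vfov"],s["cx"],s["cy"],s["position"],s["orientation"])
    for t in "pot lid tray gear pulley flange screwdriver spanner brush".split():
        print(t,[(round(d["conf"],2),[int(v) for v in d["extent"]]) for d in r.find_in(n,t)])
E
```

```text
pics
[ 0.16560305 -0.5763939   0.22150481] [[ 9.61121996e-01  2.76123678e-01 -4.73324713e-04]
 [ 2.76124077e-01 -9.61120168e-01  1.87510976e-03]
 [ 6.28402761e-05 -1.93290558e-03 -9.99998130e-01]] 1.0007734605311307
scene 45.4641033735838 324.64780967421666 239.80649987568506 [ 1.20469639 -0.50367683  1.10404284] [[ 0.62339608  0.63095149 -0.46181983]
 [ 0.78177353 -0.49207728  0.38300144]
 [ 0.01440428 -0.59980011 -0.80002022]]
pot [(0.64, [332, 127, 80, 49]), (0.44, [302, 248, 32, 50])]
lid [(0.76, [339, 108, 66, 45])]
tray [(0.78, [99, 228, 119, 101])]
gear [(0.88, [400, 194, 19, 26])]
pulley [(0.85, [429, 266, 29, 33]), (0.79, [336, 233, 28, 29]), (0.64, [448, 214, 28, 29]), (0.59, [388, 241, 27, 30])]
flange [(0.9, [369, 210, 23, 28])]
screwdriver [(0.71, [307, 250, 27, 48])]
spanner []
brush [(0.98, [259, 259, 51, 57]), (0.51, [145, 348, 71, 60]), (0.35, [314, 160, 20, 30])]
top 42.52376639976038 328.79497230617983 241.64512987030054 [ 0.4606452  -0.01085147  1.50741024] [[ 1.66540180e-03 -9.95132919e-01  9.85276599e-02]
 [-9.99998388e-01 -1.72346423e-03 -5.04192124e-04]
 [ 6.71547078e-04 -9.85266614e-02 -9.95134185e-01]]
pot [(0.58, [141, 301, 96, 44]), (0.3, [373, 312, 22, 21])]
lid [(0.82, [154, 284, 73, 78])]
tray [(0.61, [420, 280, 93, 75])]
gear [(0.75, [209, 219, 23, 25])]
pulley [(0.95, [291, 220, 22, 25]), (0.92, [258, 181, 26, 26]), (0.68, [251, 137, 21, 24]), (0.62, [190, 174, 18, 23])]
flange [(0.56, [247, 227, 29, 21])]
screwdriver [(0.72, [419, 280, 95, 72]), (0.68, [336, 199, 16, 60])]
spanner []
brush [(0.85, [374, 204, 15, 67])]
```

```bash
python3 - <<'E'
import cv2
a=cv2.imread("pics/scene0.png");b=cv2.imread("pics/top0.png")
cv2.imwrite("pics/s1.png",cv2.resize(a[90:390,90:490],(800,600),interpolation=cv2.INTER_CUBIC))
cv2.imwrite("pics/t1.png",cv2.resize(b[110:380,130:530],(800,540),interpolation=cv2.INTER_CUBIC))
E
```

```text
(no output)
```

View pics/s1.png

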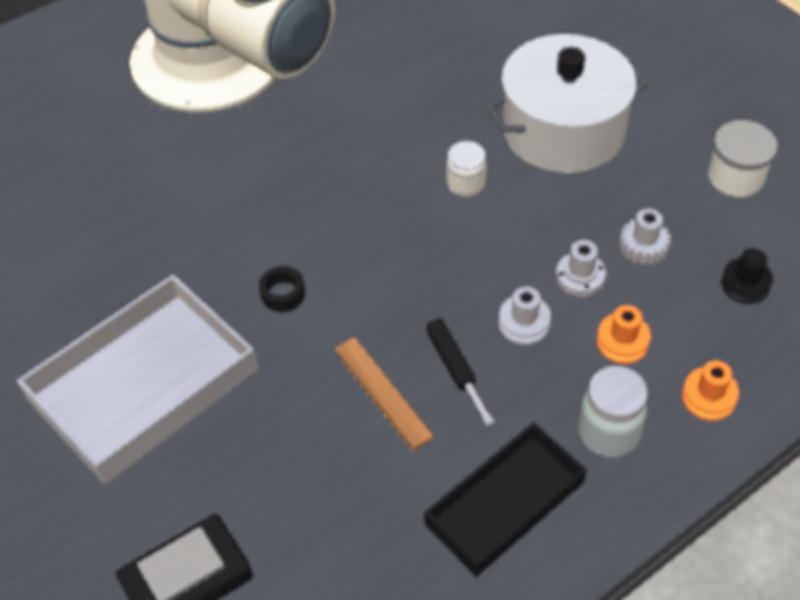

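View pics/t1.png

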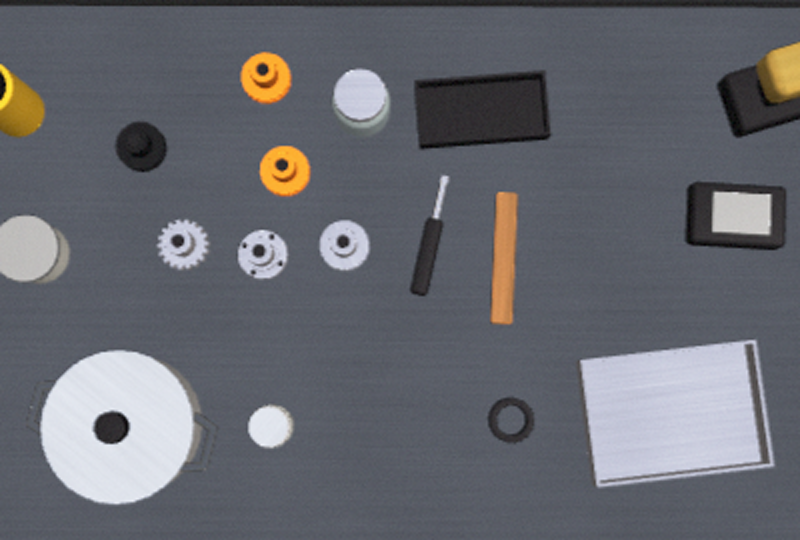

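The top crop shows the lidded pot at crop (118,427), knob (111,427), and the tray at (676,413). The silver parts are the gear (183,244), the flange with bolt holes (262,253) and the grooved pulley (344,244). The tools are the screwdriver (426,245) and the brush (504,258); there is no spanner. The look-alikes shaped like the pulley are the orange ones at (265,77) and (284,170) and the black one at (141,146). The crop's enlarged silver pulley at (344,244) is the right one by its colour.

```bash
cat > h.py <<'E'
from cell import r
import numpy as np, cv2
from scipy.spatial.transform import Rotation as R
def ray(s,uv):
    f=240/np.tan(np.radians(s["vfov"])/2)
    d=np.array(s["orientation"])@np.array([(uv[0]-s["cx"])/f,(uv[1]-s["cy"])/f,1.])
    return np.array(s["position"]),d/np.linalg.norm(d)
def tri(*rays):
    A=sum(np.eye(3)-np.outer(d,d) for p,d in rays); b=sum((np.eye(3)-np.outer(d,d))@p for p,d in rays)
    x=np.linalg.solve(A,b); return x.round(4), round(max(np.linalg.norm(np.cross(x-p,d)) for p,d in rays),4)
def onz(s,uv,z):
    p,d=ray(s,uv); return (p+d*(z-p[2])/d[2]).round(4)
def proj(s,X):
    c=np.array(s["orientation"]).T@(np.array(X)-s["position"]);f=240/np.tan(np.radians(s["vfov"])/2)
    return (c[:2]/c[2]*f+[s["cx"],s["cy"]]).round(1)
def go(pos,yaw=0,o=None):
    """increments (scaled shift, scaled turn) from the measured pose to pos; tool down, tool x at yaw"""
    o=o or r.get_obs();M=np.array(o["orientation"])
    c,s=np.cos(yaw),np.sin(yaw);T=np.array([[c,s,0],[s,-c,0],[0,0,-1]])
    d=M.T@(np.array(pos)-o["ee_pos"])/.5; w=R.from_matrix(M.T@T).as_rotvec()/np.pi
    return d.round(4),w.round(4)
E
python3 - <<'E'
from h import *
S=r.snapshot("scene");T=r.snapshot("top")
sc=lambda u,v:(u/2+90,v/2+90)
tc=lambda u,v:(u/2+130,v/2+110)
P={"gear":((649,218),(178,241)),"flange":((583,250),(259,251)),"pulley":((526,298),(343,241)),"knob":((571,53),(111,427)),
"brush_a":((347,347),(507,192)),"brush_b":((421,440),(503,323)),"sd_end":((435,324),(421,293)),"sd_tip":((489,421),(445,177)),
"tray1":((174,279),(597,486)),"tray2":((20,381),(772,466)),"tray3":((255,354),(581,360)),"tray4":((103,472),(756,341)),
"tin":((466,153),(270,426))}
for k,(a,b) in P.items(): print(k,*tri(ray(S,sc(*a)),ray(T,tc(*b))))
print("tape",onz(T,tc(511,420),.02),"lidplate",onz(T,tc(118,427),.089))
print(go([.166,-.577,.223]))
print(go([.4,0,.223]))
E
```

```text
gear [0.6322 0.251  0.0484] 0.0014
flange [0.6202 0.1541 0.048 ] 0.001
pulley [0.6325 0.0544 0.0472] 0.0011
knob [0.4153 0.3068 0.1302] 0.0016
brush_a [ 0.6551 -0.1601  0.173 ] 0.0333
brush_b [ 0.5752 -0.1179 -0.1704] 0.0477
sd_end [ 0.5746 -0.0372  0.0105] 0.0036
sd_tip [ 0.7166 -0.0684  0.0093] 0.0016
tray1 [ 0.3433 -0.2467  0.0278] 0.0017
tray2 [ 0.3674 -0.453   0.032 ] 0.002
tray3 [ 0.4925 -0.2292  0.027 ] 0.0025
tray4 [ 0.5171 -0.4373  0.0228] 0.0058
tin [0.4142 0.1385 0.0549] 0.0017
tape [ 0.4197 -0.1476  0.02  ] lidplate [0.4129 0.3069 0.089 ]
(array([ 0.0004,  0.0008, -0.0007]), array([-0.    ,  0.    ,  0.0891]))
(array([ 7.689e-01, -9.791e-01, -7.000e-04]), array([-0.    ,  0.    ,  0.0891]))
```

>>> {"method": "jog_arm", "body": {
  "increments": [
    [0.77,-0.98,-0.05,0,0,0.089,1],
    [0.77,-0.98,-0.05,0,0,0.089,1],
    [0.77,-0.98,-0.05,0,0,0.089,1],
    [0.77,-0.98,-0.05,0,0,0.089,1],
    [0.77,-0.98,-0.05,0,0,0.089,1],
    [0.77,-0.98,-0.05,0,0,0.089,1],
    [0.77,-0.98,-0.05,0,0,0.089,1],
    [0.77,-0.98,-0.05,0,0,0.089,1]
  ]
}}

```text
time_s: 2.1
ee_pos: [0.3542, -0.112, 0.2431]
orientation: [[1.0, -0.0, 0.001], [-0.0, -1.0, -0.001], [0.001, 0.001, -1.0]]
force: [0.5, -0.1, -0.4]
gripper_width: 0.998
grip_force: 0.0
```

```bash
python3 -c "
from h import *
print(go([.415,.307,.223]));print(r.get_obs()['ee_pos'])"
```

```text
(array([ 0.1213, -0.8381,  0.0399]), array([ 0.0002, -0.0005, -0.0001]))
[ 0.35415645 -0.11201054  0.24308961]
```

>>> {"method": "jog_arm", "body": {
  "increments": [
    [0.12,-0.84,0.04,0,0,0,1],
    [0.12,-0.84,0.04,0,0,0,1],
    [0.12,-0.84,0.04,0,0,0,1],
    [0.12,-0.84,0.04,0,0,0,1],
    [0.12,-0.84,0.04,0,0,0,1],
    [0.12,-0.84,0.04,0,0,0,1],
    [0.12,-0.84,0.04,0,0,0,1],
    [0.12,-0.84,0.04,0,0,0,1]
  ]
}}

```text
time_s: 3.1
ee_pos: [0.4131, 0.3087, 0.2211]
orientation: [[1.0, 0.004, -0.003], [0.004, -1.0, -0.001], [-0.003, 0.001, -1.0]]
force: [-1.3, -0.3, 0.8]
gripper_width: 1.0
grip_force: 0.0
```

```bash
python3 - <<'E'
from h import *
s=r.snapshot("wrist");cv2.imwrite("pics/w1.png",s["img"][:,:,::-1]);print(s["vfov"],s["position"],np.round(s["orientation"],3))
print(r.get_obs()['ee_pos'],proj(s,[.415,.307,.129]),[(d["conf"],d["extent"]) for d in r.find_in("wrist","lid")])
E
```

```text
58.98761052578595 [0.49736709 0.30857319 0.38269864] [[ 0.003 -0.952 -0.307]
 [-1.    -0.002 -0.003]
 [ 0.002  0.307 -0.952]]
[0.41337466 0.30716438 0.22177402] [318.8 245.2] [(0.85, [194.0, 100.9, 242.7, 233.3]), (0.63, [173.0, 152.7, 287.0, 126.5])]
```

View pics/w1.png

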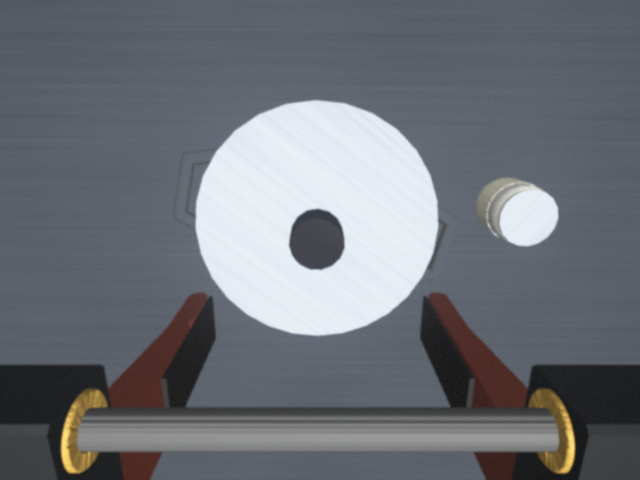

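The wrist picture shows the knob top at (317,243) and the lid plate centred at (317,218). That agrees with the predicted (319,245) to about 1.5 mm, so I descend to the knob.

>>> {"method": "jog_arm", "body": {
  "increments": [
    [0.005,-0.001,0.12,0,0,0,1],
    [0.005,-0.001,0.2,0,0,0,1],
    [0.005,-0.001,0.232,0,0,0,1],
    [0.005,-0.001,0.232,0,0,0,1],
    [0.005,-0.001,0.232,0,0,0,0],
    [0.005,-0.001,0.232,0,0,0,0],
    [0.005,-0.001,0.232,0,0,0,0],
    [0.005,-0.001,0.232,0,0,0,0]
  ]
}}

```text
time_s: 4.2
ee_pos: [0.4164, 0.3068, 0.1071]
orientation: [[1.0, 0.0, 0.001], [0.0, -1.0, 0.0], [0.001, -0.0, -1.0]]
force: [0.4, 0.2, 0.4]
gripper_width: 0.583
grip_force: 0.0
```

>>> {"method": "jog_arm", "body": {
  "increments": [
    [0,0,0,0,0,0,0],
    [0,0,0,0,0,0,0],
    [0,0,0,0,0,0,0],
    [0,0,0,0,0,0,0],
    [0,0,-0.05,0,0,0,0],
    [0,0,-0.1,0,0,0,0],
    [0,0,-0.2,0,0,0,0],
    [0,0,-0.2,0,0,0,0]
  ]
}}

```text
time_s: 5.2
ee_pos: [0.4176, 0.3072, 0.2107]
orientation: [[1.0, -0.0, 0.006], [-0.0, -1.0, 0.003], [0.006, -0.003, -1.0]]
force: [-0.0, 0.2, -2.8]
gripper_width: 0.402
grip_force: 30.0
```

```bash
python3 -c "
from h import *
print(go([.41,-.003,.20]));o=r.get_obs();print(o['gripper_width'],o['grip_force'],o['force'])"
```

```text
(array([-0.0153,  0.6204,  0.0193]), array([-0.001 , -0.0019, -0.    ]))
0.4017875980221083 29.999403655529022 [-0.01237615  0.21476399 -2.84554944]
```

>>> {"method": "jog_arm", "body": {
  "increments": [
    [-0.01,0.12,0,0,0,0,0],
    [-0.015,0.24,0,0,0,0,0],
    [-0.015,0.36,0,0,0,0,0],
    [-0.015,0.48,0,0,0,0,0],
    [-0.015,0.58,0,0,0,0,0],
    [-0.015,0.62,0.05,0,0,0,0],
    [-0.015,0.62,0.15,0,0,0,0],
    [-0.015,0.62,0.25,0,0,0,0]
  ]
}}

```text
time_s: 6.2
ee_pos: [0.4078, -0.004, 0.0782]
orientation: [[1.0, -0.001, -0.002], [-0.001, -1.0, -0.0], [-0.002, 0.0, -1.0]]
force: [0.6, -0.0, -4.0]
gripper_width: 0.402
grip_force: 30.0
```

```bash
python3 -c "
from h import *
print(go([.41,-.003,.031]));o=r.get_obs();print(o['ee_pos'],o['force'])"
```

```text
(array([ 0.0046, -0.0019,  0.0943]), array([ 0.    ,  0.0007, -0.0004]))
[ 0.40778039 -0.00396319  0.07817566] [ 0.58798679 -0.03656851 -4.03437762]
```

>>> {"method": "jog_arm", "body": {
  "increments": [
    [0,0,0.05,0,0,0,0],
    [0,0,0.08,0,0,0,0],
    [0,0,0.095,0,0,0,0],
    [0,0,0.095,0,0,0,0],
    [0,0,0.095,0,0,0,0]
  ]
}}

```text
time_s: 6.82
ee_pos: [0.4096, -0.0034, 0.0353]
orientation: [[1.0, 0.0, 0.002], [0.0, -1.0, -0.0], [0.002, 0.0, -1.0]]
force: [0.3, 0.0, -2.7]
gripper_width: 0.403
grip_force: 30.0
```

>>> {"method": "jog_arm", "body": {
  "increments": [
    [0,0,0.006,0,0,0,0],
    [0,0,0.009,0,0,0,0],
    [0,0,0.009,0,0,0,0]
  ]
}}

```text
time_s: 7.2
ee_pos: [0.4089, -0.0034, 0.0298]
orientation: [[1.0, 0.0, 0.0], [0.0, -1.0, -0.0], [0.0, 0.0, -1.0]]
force: [0.3, -0.4, -3.1]
gripper_width: 0.402
grip_force: 30.0
```

>>> {"method": "jog_arm", "body": {
  "increments": [
    [0,0,0.003,0,0,0,0],
    [0,0,0.003,0,0,0,0],
    [0,0,0.003,0,0,0,1],
    [0,0,0.003,0,0,0,1],
    [0,0,0.003,0,0,0,1],
    [0,0,0.003,0,0,0,1],
    [0,0,0.003,0,0,0,1],
    [0,0,0.003,0,0,0,1]
  ]
}}

```text
time_s: 8.2
ee_pos: [0.4088, -0.0034, 0.0282]
orientation: [[1.0, 0.0, -0.0], [0.0, -1.0, 0.0], [-0.0, -0.0, -1.0]]
force: [-0.6, 0.5, 0.1]
gripper_width: 0.996
grip_force: 0.0
```

>>> {"method": "jog_arm", "body": {
  "increments": [
    [0,0,-0.06,0,0,0,1],
    [0,0,-0.18,0,0,0,1],
    [0,0,-0.3,0,0,0,1],
    [0,0,-0.35,0,0,0,1],
    [0,0,-0.35,0,0,0,1]
  ]
}}

```text
time_s: 8.82
ee_pos: [0.4098, -0.0035, 0.2054]
orientation: [[1.0, 0.0, 0.004], [0.0, -1.0, -0.0], [0.004, 0.0, -1.0]]
force: [0.4, 0.1, -0.6]
gripper_width: 1.001
grip_force: 0.0
```

```bash
python3 - <<'E'
from h import *
S=r.snapshot("scene");T=r.snapshot("top")
cv2.imwrite("pics/s2.png",cv2.resize(S["img"][90:390,90:490,::-1],(800,600),interpolation=cv2.INTER_CUBIC))
for t in "lid gear flange pulley screwdriver brush".split():
    print(t,[(round(d["conf"],2),[int(v) for v in d["extent"]],onz(T,(d["extent"][0]+d["extent"][2]/2,d["extent"][1]+d["extent"][3]/2),.015)) for d in r.find_in("top",t)])
print(go([.54,.15,.22]),go([.632,.251,.22]));o=r.get_obs();print(o['ee_pos'])
E
```

```text
lid [(0.9, [299, 287, 59, 23], array([ 0.4688, -0.0122,  0.015 ]))]
gear [(0.96, [209, 219, 23, 24], array([0.6323, 0.2498, 0.015 ])), (0.48, [336, 214, 17, 45], array([ 0.6196, -0.0503,  0.015 ]))]
flange [(0.64, [248, 229, 27, 19], array([0.6148, 0.1499, 0.015 ]))]
pulley [(0.72, [189, 171, 21, 26], array([0.748 , 0.3038, 0.015 ])), (0.68, [258, 183, 27, 21], array([0.7235, 0.1269, 0.015 ])), (0.56, [293, 219, 20, 24], array([0.6337, 0.0492, 0.015 ])), (0.56, [250, 136, 23, 25], array([0.8368, 0.1519, 0.015 ]))]
screwdriver [(0.85, [336, 207, 16, 52], array([ 0.6286, -0.0499,  0.015 ]))]
brush [(0.73, [371, 204, 18, 66], array([ 0.619 , -0.1369,  0.015 ])), (0.45, [127, 217, 36, 34], array([0.6243, 0.4345, 0.015 ])), (0.21, [250, 224, 24, 23], array([0.6203, 0.1481, 0.015 ]))]
(array([ 0.2631, -0.3066, -0.0363]), array([-0.0001,  0.0006,  0.0001])) (array([ 0.4471, -0.5086, -0.0366]), array([-0.0001,  0.0006,  0.0001]))
[ 0.40846543 -0.00333552  0.20205628]
```

View pics/s2.png

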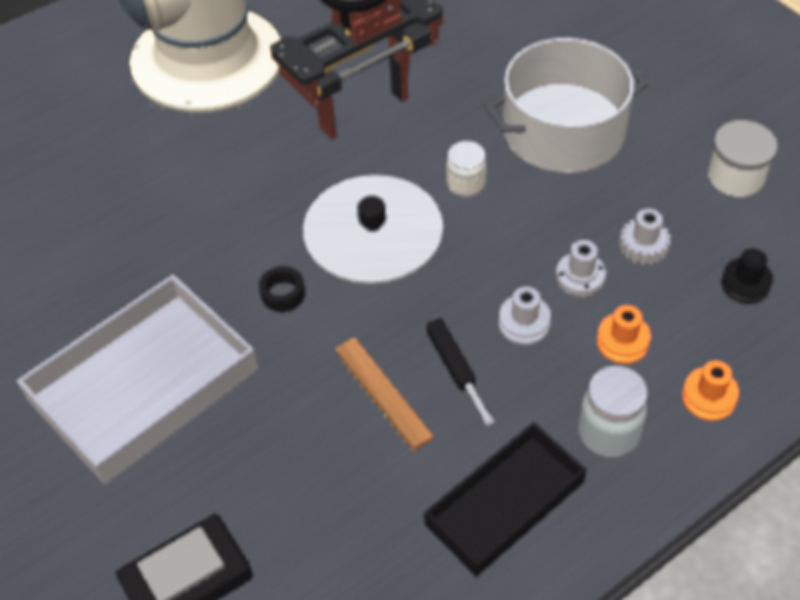

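The lid lies flat and knob up at crop (372,228), the pot is empty, and nothing else has moved. Next I go over the gear.

>>> {"method": "jog_arm", "body": {
  "increments": [
    [0.447,-0.508,0.04,0,0,0,1],
    [0.447,-0.508,0.04,0,0,0,1],
    [0.447,-0.508,0.04,0,0,0,1],
    [0.447,-0.508,0.04,0,0,0,1],
    [0.447,-0.508,0.04,0,0,0,1],
    [0.447,-0.508,0.04,0,0,0,1],
    [0.447,-0.508,0.04,0,0,0,1],
    [0.447,-0.508,0.04,0,0,0,1]
  ]
}}

```text
time_s: 10.22
ee_pos: [0.6319, 0.2499, 0.183]
orientation: [[1.0, -0.0, -0.001], [-0.0, -1.0, -0.001], [-0.001, 0.001, -1.0]]
force: [0.0, 0.4, 0.3]
gripper_width: 0.998
grip_force: 0.0
```

```bash
cat > look.py <<'E'
import sys
from h import *
n,t=sys.argv[1:3]
s=r.snapshot("wrist");cv2.imwrite(f"pics/{n}.png",s["img"][:,:,::-1])
o=r.get_obs();print(o["ee_pos"].round(4) if hasattr(o["ee_pos"],"round") else o["ee_pos"])
for d in r.cut_out("wrist",t):
    m=d["pixels"];x,y,w,h=d["extent"];v,u=np.nonzero(m)
    c=cv2.minAreaRect(np.c_[u,v].astype(np.float32))
    print(t,round(d["conf"],2),np.round(d["extent"]),m.sum(),"centre@.01",onz(s,c[0],.01),"rect",np.round(c[0],1),np.round(c[1],1),round(c[2],1))
E
python3 look.py w2 gear
```

```text
[0.6319 0.2497 0.1837]
gear 0.94 [279. 174.  75.  78.] 4282 centre@.01 [0.6333 0.2494 0.01  ] rect [316.9 215.4] [74.5 75.8] 22.6
```

View pics/w2.png

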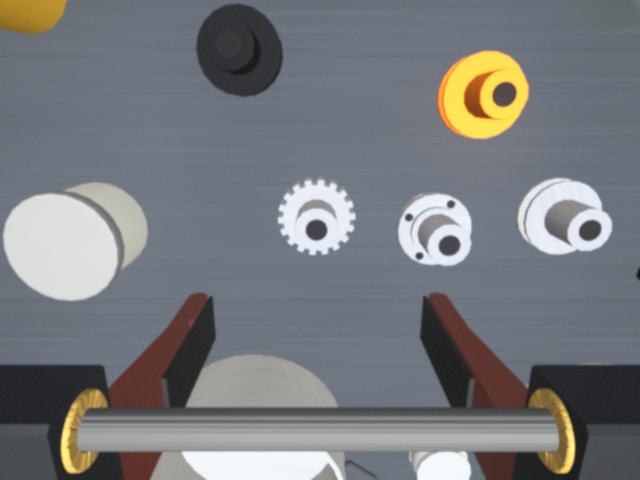

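The wrist view shows the gear at (317,215) with its hub bore at (316,230), the flange at (435,229) with its bore at (449,245), and the pulley at (560,217) with its bore at (591,230). The gear sits right under the TCP, so I take it.

>>> {"method": "jog_arm", "body": {
  "increments": [
    [0,0,0.12,0,0,0,0.7],
    [0,0,0.22,0,0,0,0.7],
    [0,0,0.3,0,0,0,0.7],
    [0,0,0.318,0,0,0,0.7],
    [0,0,0.318,0,0,0,0],
    [0,0,0.318,0,0,0,0],
    [0,0,0.318,0,0,0,0],
    [0,0,0.318,0,0,0,0]
  ]
}}

```text
time_s: 11.32
ee_pos: [0.6333, 0.2509, 0.0263]
orientation: [[1.0, 0.0, 0.003], [0.0, -1.0, 0.001], [0.003, -0.001, -1.0]]
force: [-0.7, -0.4, 5.5]
gripper_width: 0.36
grip_force: 30.0
```

```bash
python3 - <<'E'
from h import *
o=r.get_obs();print(o['ee_pos'],o['gripper_width'],o['grip_force'],o['force'])
S=r.snapshot("scene")
rim=(S["img"].copy())
# pot centre check: fit rim in the top view
T=r.snapshot("top")
c=r.cut_out("top","pot")
for d in c:
    v,u=np.nonzero(d["pixels"]);(a,b),q=cv2.minEnclosingCircle(np.c_[u,v].astype(np.float32));print(d["conf"],d["extent"],a,b,q,onz(T,(a,b),.085))
E
```

```text
[0.63326012 0.25094377 0.02627944] 0.3598654305357839 30.001439452171326 [-0.74437211 -0.35062604  5.48329452]
0.74 [141.5, 288.6, 69.3, 71.6] 182.48580932617188 320.4687805175781 40.51256561279297 [0.4197 0.3229 0.085 ]
0.16 [256.4, 308.6, 19.8, 24.9] 264.7317199707031 322.48779296875 10.852460861206055 [0.4154 0.1347 0.085 ]
```

>>> {"method": "jog_arm", "body": {
  "increments": [
    [0,0,-0.1,0,0,0,0],
    [0,0,-0.22,0,0,0,0],
    [0,0,-0.29,0,0,0,0],
    [-0.1,-0.03,-0.29,0,0,0,0],
    [-0.22,-0.07,-0.29,0,0,0,0],
    [-0.32,-0.1,-0.29,0,0,0,0],
    [-0.356,-0.112,-0.29,0,0,0,0],
    [-0.356,-0.112,-0.29,0,0,0,0]
  ]
}}

```text
time_s: 12.48
ee_pos: [0.4538, 0.307, 0.1694]
orientation: [[1.0, 0.002, 0.001], [0.002, -1.0, 0.0], [0.001, -0.0, -1.0]]
force: [0.6, 0.2, -1.6]
gripper_width: 0.354
grip_force: 30.0
```

```bash
python3 look.py w3 gear; python3 -c "
from h import *
print(go([.455,.307,.033]));o=r.get_obs();print(o['gripper_width'],o['force'])"
```

```text
[0.4548 0.3066 0.1692]
(array([-0.0006, -0.0015,  0.272 ]), array([ 0.0002, -0.0002, -0.0001]))
0.36087775730409727 [-0.1811977  -0.14202322 -2.53265597]
```

View pics/w3.png

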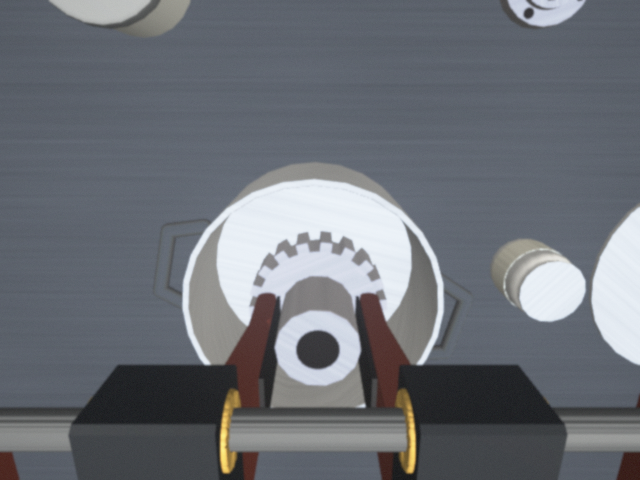

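The gear is held and hangs upright. The pot rim's outer ring spans u 183–443, with its far edge at (313,180). I check that against the pot model and the pot-centre estimate.

```bash
python3 -c "
from h import *
s=r.snapshot('wrist')
for q in([.499,.307,.085],[.415,.391,.085],[.415,.223,.085]):print(proj(s,q))
print(onz(s,(313,180),.085),onz(s,(183,295),.085),onz(s,(443,295),.085))
"
```

```text
[314.6 181.3]
[184.  312.3]
[446.1 311.8]
[0.4997 0.308  0.085 ] [0.4271 0.3905 0.085 ] [0.4267 0.2261 0.085 ]
```

>>> {"method": "jog_arm", "body": {
  "increments": [
    [0,0,0.1,0,0,0,0],
    [0,0,0.2,0,0,0,0],
    [0,0,0.25,0,0,0,0],
    [0,0,0.268,0,0,0,0],
    [0,0,0.268,0,0,0,0]
  ]
}}

```text
time_s: 13.25
ee_pos: [0.455, 0.3063, 0.0352]
orientation: [[1.0, -0.001, -0.0], [-0.001, -1.0, -0.0], [-0.0, 0.0, -1.0]]
force: [0.7, -0.2, -1.5]
gripper_width: 0.356
grip_force: 30.0
```

>>> {"method": "jog_arm", "body": {
  "increments": [
    [0,0,0.006,0,0,0,0],
    [0,0,0.008,0,0,0,0],
    [0,0,0.008,0,0,0,0],
    [0,0,0.008,0,0,0,0.46],
    [0,0,0.008,0,0,0,0.46],
    [0,0,0.008,0,0,0,0.46],
    [0,0,-0.1,0,0,0,0.46],
    [0,0,-0.22,0,0,0,0.46]
  ]
}}

```text
time_s: 14.25
ee_pos: [0.4535, 0.3062, 0.1453]
orientation: [[1.0, 0.0, -0.002], [0.0, -1.0, -0.001], [-0.002, 0.001, -1.0]]
force: [0.1, 0.4, 0.6]
gripper_width: 0.462
grip_force: 0.0
```

```bash
python3 -c "
from h import *
o=r.get_obs();print(o['gripper_width'],o['force'],o['ee_pos'])
print(go([.619,.153,.18]))"
```

```text
0.46159230614900915 [0.08247746 0.39202602 0.58622662] [0.45354351 0.30622982 0.14530519]
(array([ 0.3307,  0.3066, -0.0698]), array([0.0005, 0.0008, 0.0001]))
```

>>> {"method": "jog_arm", "body": {
  "increments": [
    [0,0,-0.07,0,0,0,0.75],
    [0.1,0.1,-0.07,0,0,0,0.75],
    [0.2,0.2,-0.07,0,0,0,0.75],
    [0.28,0.27,-0.07,0,0,0,0.75],
    [0.33,0.306,-0.07,0,0,0,0.75],
    [0.33,0.306,-0.07,0,0,0,0.75],
    [0.33,0.306,-0.07,0,0,0,0.75]
  ]
}}

```text
time_s: 15.12
ee_pos: [0.6189, 0.1542, 0.1801]
orientation: [[1.0, 0.0, -0.001], [0.0, -1.0, 0.0], [-0.001, -0.0, -1.0]]
force: [-1.4, 0.7, -0.7]
gripper_width: 0.752
grip_force: 0.0
```

```bash
cat >> look.py <<'E'
    # bore: darkest blob near the hub top within the extent
    if t in("gear","flange","pulley"):
        g=cv2.cvtColor(s["img"],cv2.COLOR_RGB2GRAY)
        b=((g<75)&cv2.dilate(cv2.morphologyEx(m.astype(np.uint8),cv2.MORPH_CLOSE,np.ones((25,25))),np.ones((3,3))).astype(bool)).astype(np.uint8)
        k,_,st,ce=cv2.connectedComponentsWithStats(b)
        for i in range(1,k):
            if st[i,4]>60: print("  bore",st[i,4],ce[i].round(1),"@.05",onz(s,ce[i],.05))
E
python3 look.py w4 flange
```

```text
[0.6186 0.1546 0.1804]
flange 0.81 [279. 178.  75.  72.] 4328 centre@.01 [0.6225 0.1537 0.01  ] rect [317.  213.5] [73. 74.] 90.0
  bore 247 [317.1 229. ] @.05 [0.6208 0.1537 0.05  ]
```

The flange's foot and bore agree at (0.621, 0.154), so I grip it.

>>> {"method": "jog_arm", "body": {
  "increments": [
    [0.005,0.001,0.12,0,0,0,0.75],
    [0.005,0.001,0.22,0,0,0,0.75],
    [0.005,0.001,0.29,0,0,0,0.75],
    [0.005,0.001,0.31,0,0,0,0.75],
    [0.005,0.001,0.31,0,0,0,0],
    [0.005,0.001,0.31,0,0,0,0],
    [0.005,0.001,0.31,0,0,0,0],
    [0.005,0.001,0.31,0,0,0,0]
  ]
}}

```text
time_s: 16.23
ee_pos: [0.6226, 0.1535, 0.0267]
orientation: [[1.0, 0.0, 0.002], [0.0, -1.0, 0.001], [0.002, -0.001, -1.0]]
force: [-0.2, 1.5, 3.6]
gripper_width: 0.355
grip_force: 30.0
```

```bash
python3 -c "
from h import *
o=r.get_obs();print(o['gripper_width'],o['grip_force'],o['force'],o['ee_pos'])
print(go([.396,.342,.17]),go([.396,.273,.17]))"
```

```text
0.3548102160800157 30.00276267528534 [-0.17236347  1.54067739  3.60555722] [0.62256043 0.15352861 0.02666363]
(array([-0.4524, -0.3773, -0.2874]), array([-0.0003, -0.0007,  0.0001])) (array([-0.4524, -0.2393, -0.2875]), array([-0.0003, -0.0007,  0.0001]))
```

>>> {"method": "jog_arm", "body": {
  "increments": [
    [0,0,-0.1,0,0,0,0],
    [0,0,-0.22,0,0,0,0],
    [-0.03,-0.025,-0.29,0,0,0,0],
    [-0.12,-0.1,-0.29,0,0,0,0],
    [-0.22,-0.18,-0.29,0,0,0,0],
    [-0.31,-0.255,-0.29,0,0,0,0],
    [-0.4,-0.33,-0.29,0,0,0,0],
    [-0.46,-0.377,-0.29,0,0,0,0]
  ]
}}

```text
time_s: 17.23
ee_pos: [0.3895, 0.3428, 0.1699]
orientation: [[1.0, 0.002, -0.001], [0.002, -1.0, -0.0], [-0.001, 0.0, -1.0]]
force: [0.6, 1.0, -3.7]
gripper_width: 0.355
grip_force: 30.0
```

```bash
python3 -c "
from h import *
s=r.snapshot('wrist');o=r.get_obs();print(o['gripper_width'],o['force'],o['ee_pos'])
print(go([.393,.342,.033]))"
```

```text
0.360280743448551 [-1.79320009  3.67684833 -1.53171397] [0.38673047 0.34515395 0.17007914]
(array([0.0134, 0.007 , 0.2741]), array([-0.0007,  0.001 ,  0.0014]))
```

>>> {"method": "jog_arm", "body": {
  "increments": [
    [0,0,0,0,0,0,0],
    [0,0,0.02,0,0,0,0],
    [0,0,0.1,0,0,0,0],
    [0,0,0.2,0,0,0,0],
    [0,0,0.25,0,0,0,0],
    [0,0,0.268,0,0,0,0],
    [0,0,0.268,0,0,0,0]
  ]
}}

```text
time_s: 18.15
ee_pos: [0.3922, 0.341, 0.0358]
orientation: [[1.0, -0.001, -0.001], [-0.001, -1.0, -0.001], [-0.001, 0.001, -1.0]]
force: [0.2, 0.5, -2.2]
gripper_width: 0.362
grip_force: 30.0
```

>>> {"method": "jog_arm", "body": {
  "increments": [
    [0,0,0.006,0,0,0,0],
    [0,0,0.009,0,0,0,0],
    [0,0,0.009,0,0,0,0],
    [0,0,0.009,0,0,0,0.44],
    [0,0,0.009,0,0,0,0.44],
    [0,0,0.009,0,0,0,0.44],
    [0,0,-0.1,0,0,0,0.44],
    [0,0,-0.22,0,0,0,0.44]
  ]
}}

```text
time_s: 19.15
ee_pos: [0.3911, 0.3412, 0.1465]
orientation: [[1.0, 0.0, -0.002], [0.0, -1.0, -0.002], [-0.002, 0.002, -1.0]]
force: [0.9, 1.0, -0.1]
gripper_width: 0.436
grip_force: 0.0
```

```bash
python3 -c "
from h import *
s=r.snapshot('wrist');cv2.imwrite('pics/w5.png',s['img'][:,:,::-1])
o=r.get_obs();print(o['gripper_width'],o['force'],o['ee_pos'])
print(go([.632,.053,.18]))"
```

```text
0.44096698006577745 [ 0.1200107  -0.14170533  5.80488662] [0.39389515 0.34323383 0.15728169]
(array([ 0.4765,  0.5802, -0.0451]), array([-0.0024, -0.0031,  0.0001]))
```

View pics/w5.png

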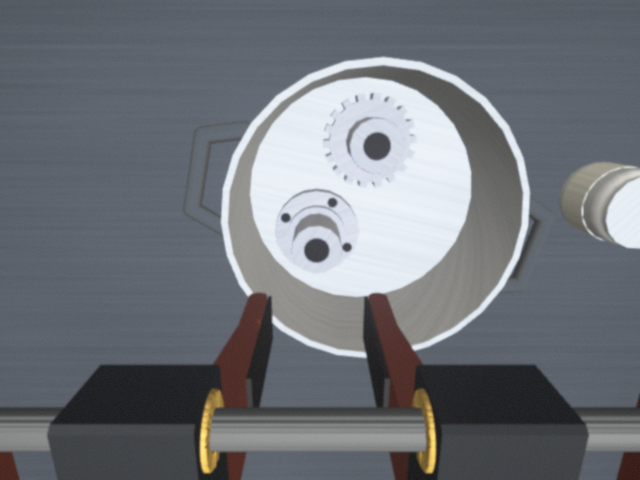

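Gear (370,140) and flange (317,230) stand upright in the pot. Next is the pulley.

>>> {"method": "jog_arm", "body": {
  "increments": [
    [0,0,-0.06,0,0,0,0.75],
    [0.08,0.09,-0.07,0,0,0,0.75],
    [0.16,0.18,-0.07,0,0,0,0.75],
    [0.24,0.28,-0.07,0,0,0,0.75],
    [0.32,0.38,-0.07,0,0,0,0.75],
    [0.4,0.48,-0.07,0,0,0,0.75],
    [0.48,0.575,-0.07,0,0,0,0.75],
    [0.48,0.575,-0.07,0,0,0,0.75]
  ]
}}

```text
time_s: 20.2
ee_pos: [0.6333, 0.0504, 0.1795]
orientation: [[1.0, -0.005, -0.002], [-0.005, -1.0, -0.001], [-0.002, 0.001, -1.0]]
force: [0.0, 1.1, -0.9]
gripper_width: 0.75
grip_force: 0.0
```

>>> {"method": "jog_arm", "body": {
  "increments": [
    [0,0,0,0,0,0,0.75],
    [0,0,0,0,0,0,0.75]
  ]
}}

```text
time_s: 20.45
ee_pos: [0.6313, 0.0556, 0.1817]
orientation: [[1.0, 0.002, 0.001], [0.002, -1.0, 0.0], [0.001, -0.0, -1.0]]
force: [-0.0, -0.0, 0.5]
gripper_width: 0.753
grip_force: 0.0
```

```bash
python3 look.py w6 pulley
```

```text
[0.6313 0.0557 0.1818]
pulley 0.89 [ 2. 18. 20. 76.] 1262 centre@.01 [0.7514 0.2763 0.01  ] rect [11. 56.] [74. 22.] 90.0
  bore 1219 [ 8.7 57.9] @.05 [0.746  0.2514 0.05  ]
pulley 0.67 [175.  49.  92.  89.] 5887 centre@.01 [0.7262 0.1283 0.01  ] rect [218.2  93.1] [89.1 82.4] 68.2
  bore 240 [204.3  92.7] @.05 [0.7251 0.1286 0.05  ]
```

```bash
python3 - <<'E'
from h import *
s=r.snapshot("wrist");o=r.get_obs();print(o['ee_pos'])
p=proj(s,[.6325,.054,.05]);print(p)
print([(d["conf"],d["extent"]) for d in r.find_in("wrist","pulley")],[(d["conf"],d["extent"]) for d in r.find_in("wrist","flange")])
g=cv2.cvtColor(s["img"],cv2.COLOR_RGB2GRAY);u,v=map(int,p);g=g[v-70:v+50,u-60:u+60]
k,_,st,ce=cv2.connectedComponentsWithStats((g<75).astype(np.uint8))
for i in range(1,k):
    if st[i,4]>60:print(st[i],onz(s,ce[i]+[u-60,v-70],.05))
cv2.imwrite("pics/w6c.png",cv2.resize(s["img"][v-70:v+50,u-60:u+60,::-1],(480,480)))
E
```

```text
[0.631391   0.05551117 0.18182082]
[318.6 229.7]
[(0.85, [281.8, 178.6, 73.6, 77.7]), (0.8, [2.3, 17.1, 20.7, 77.6]), (0.63, [173.0, 51.8, 90.5, 84.9])] []
[ 52  63  18  17 245] [0.6322 0.0539 0.05  ]
```

View pics/w6c.png

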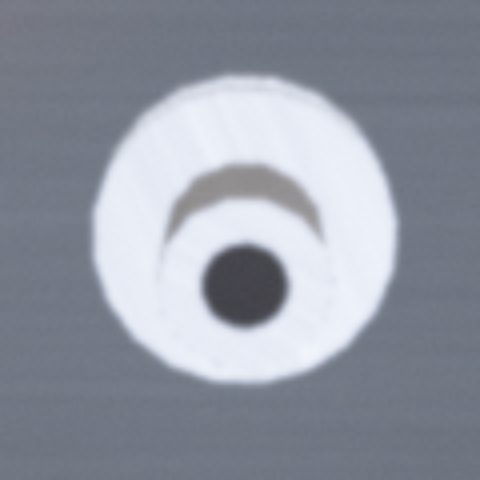

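The enlarged crop confirms the silver pulley. It is bare steel, with its bore at crop (245,285), which gives (0.632, 0.054). The look-alikes are orange and black.

>>> {"method": "jog_arm", "body": {
  "increments": [
    [0.003,0.003,0.12,0,0,0,0.75],
    [0.003,0.003,0.22,0,0,0,0.75],
    [0.003,0.003,0.29,0,0,0,0.75],
    [0.003,0.003,0.31,0,0,0,0.75],
    [0.003,0.003,0.311,0,0,0,0],
    [0.003,0.003,0.311,0,0,0,0],
    [0.003,0.003,0.311,0,0,0,0],
    [0.003,0.003,0.311,0,0,0,0]
  ]
}}

```text
time_s: 21.7
ee_pos: [0.6342, 0.0531, 0.0273]
orientation: [[1.0, 0.0, 0.003], [0.0, -1.0, 0.001], [0.003, -0.001, -1.0]]
force: [-0.4, 1.9, 3.8]
gripper_width: 0.358
grip_force: 30.0
```

```bash
python3 -c "
from h import *
o=r.get_obs();print(o['gripper_width'],o['grip_force'],o['force'],o['ee_pos'])
print(go([.393,.273,.17]))"
```

```text
0.3582411719186017 30.002983510494232 [-0.40438629  1.91022295  3.76605219] [0.63417512 0.05313111 0.02732299]
(array([-0.4815, -0.4401, -0.2862]), array([-0.0003, -0.0008,  0.0001]))
```

>>> {"method": "jog_arm", "body": {
  "increments": [
    [0,0,-0.1,0,0,0,0],
    [0,0,-0.22,0,0,0,0],
    [-0.04,-0.04,-0.29,0,0,0,0],
    [-0.12,-0.11,-0.29,0,0,0,0],
    [-0.21,-0.19,-0.29,0,0,0,0],
    [-0.3,-0.27,-0.29,0,0,0,0],
    [-0.39,-0.36,-0.29,0,0,0,0],
    [-0.482,-0.44,-0.29,0,0,0,0]
  ]
}}

```text
time_s: 22.7
ee_pos: [0.3905, 0.2735, 0.1702]
orientation: [[1.0, -0.0, -0.001], [-0.0, -1.0, -0.0], [-0.001, 0.0, -1.0]]
force: [0.1, 0.6, -3.1]
gripper_width: 0.358
grip_force: 30.0
```

>>> {"method": "jog_arm", "body": {
  "increments": [
    [0,0,0,0,0,0,0],
    [0,0,0,0,0,0,0]
  ]
}}

```text
time_s: 22.95
ee_pos: [0.3923, 0.2724, 0.1704]
orientation: [[1.0, 0.001, 0.0], [0.001, -1.0, -0.001], [0.0, 0.001, -1.0]]
force: [0.6, -0.4, -2.6]
gripper_width: 0.356
grip_force: 30.0
```

>>> {"method": "jog_arm", "body": {
  "increments": [
    [0,0,0.1,0,0,0,0],
    [0,0,0.2,0,0,0,0],
    [0,0,0.25,0,0,0,0],
    [0,0,0.266,0,0,0,0],
    [0,0,0.272,0,0,0,0],
    [0,0,0.276,0,0,0,0],
    [0,0,0.276,0,0,0,0]
  ]
}}

```text
time_s: 23.82
ee_pos: [0.3929, 0.2729, 0.0338]
orientation: [[1.0, 0.0, 0.002], [0.0, -1.0, 0.001], [0.002, -0.001, -1.0]]
force: [-0.6, -0.2, -3.5]
gripper_width: 0.358
grip_force: 30.0
```

>>> {"method": "jog_arm", "body": {
  "increments": [
    [0,0,0.002,0,0,0,0],
    [0,0,0.002,0,0,0,0.44],
    [0,0,0.002,0,0,0,0.44],
    [0,0,0.002,0,0,0,0.44],
    [0,0,-0.1,0,0,0,0.44],
    [0,0,-0.22,0,0,0,0.44],
    [0,0,-0.3,0,0,0,0.44],
    [0,0,-0.3,0,0,0,1]
  ]
}}

```text
time_s: 24.82
ee_pos: [0.3938, 0.2735, 0.1873]
orientation: [[1.0, 0.0, 0.007], [0.0, -1.0, 0.004], [0.007, -0.004, -1.0]]
force: [-0.0, -0.7, 0.3]
gripper_width: 0.517
grip_force: 0.0
```

```bash
python3 - <<'E'
from h import *
o=r.get_obs();print(o['gripper_width'],o['force'],o['ee_pos'])
s=r.snapshot('wrist');cv2.imwrite('pics/w7.png',s['img'][:,:,::-1])
T=r.snapshot("top")
for d in r.cut_out("top","lid"):
    v,u=np.nonzero(d["pixels"]);(a,b),q=cv2.minEnclosingCircle(np.c_[u,v].astype(np.float32));print(d["conf"],d["extent"],onz(T,(a,b),.012))
print(go([.409,-.0034,.17]))
E
```

```text
0.5171707043425968 [-0.01703812 -0.67972137  0.29125645] [0.39379566 0.27352956 0.18725789]
0.91 [291.8, 289.9, 73.5, 71.4] [ 0.405 -0.001  0.012]
(array([0.0341, 0.5516, 0.0232]), array([0.0003, 0.0005, 0.    ]))
```

View pics/w7.png

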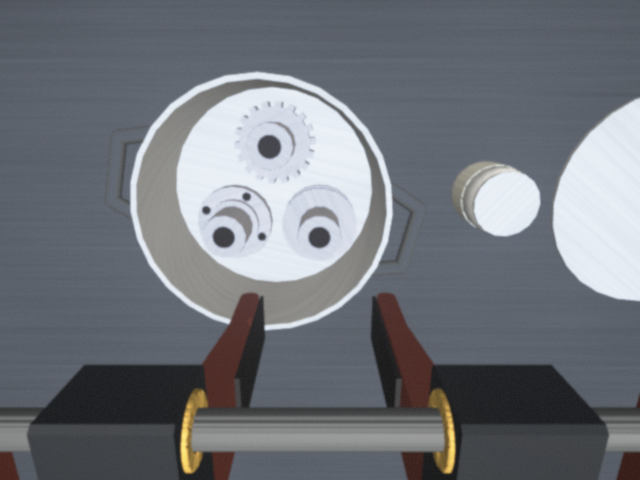

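All three parts stand upright in the pot, with bores at (269,146), (224,237) and (319,237). Now I fetch the lid.

>>> {"method": "jog_arm", "body": {
  "increments": [
    [0.03,0.12,0,0,0,0,1],
    [0.03,0.24,0,0,0,0,1],
    [0.03,0.36,0,0,0,0,1],
    [0.03,0.48,0,0,0,0,1],
    [0.03,0.552,0,0,0,0,1],
    [0.03,0.552,0,0,0,0,1],
    [0.03,0.552,0.06,0,0,0,1],
    [0.03,0.552,0.12,0,0,0,1]
  ]
}}

```text
time_s: 25.98
ee_pos: [0.407, -0.0023, 0.1208]
orientation: [[1.0, 0.001, -0.001], [0.001, -1.0, 0.001], [-0.001, -0.001, -1.0]]
force: [0.2, -0.2, 0.3]
gripper_width: 1.002
grip_force: 0.0
```

```bash
python3 -c "
from h import *
s=r.snapshot('wrist');o=r.get_obs();print(o['ee_pos'],go([.409,-.0034,.031]))
g=cv2.cvtColor(s['img'],cv2.COLOR_RGB2GRAY)[80:330,210:430]
k,_,st,ce=cv2.connectedComponentsWithStats((g<90).astype(np.uint8))
for i in range(1,k):
    if st[i,4]>900:print(st[i],ce[i]+[210,80],onz(s,ce[i]+[210,80],.045))
print(proj(s,[.408,-.0034,.052]))"
```

```text
[ 0.40501317 -0.00207458  0.11610328] (array([0.0094, 0.0029, 0.1701]), array([-0.0004,  0.0026,  0.0004]))
[  80  140   59   65 2973] [319.28758829 252.63538513] [ 0.4096 -0.0042  0.045 ]
[318.  259.3]
```

>>> {"method": "jog_arm", "body": {
  "increments": [
    [0.002,0.002,0.08,0,0,0,1],
    [0.002,0.002,0.15,0,0,0,1],
    [0.002,0.002,0.176,0,0,0,1],
    [0.002,0.002,0.176,0,0,0,1],
    [0.002,0.002,0.176,0,0,0,1]
  ]
}}

```text
time_s: 26.65
ee_pos: [0.4093, -0.0042, 0.0363]
orientation: [[1.0, 0.001, 0.002], [0.001, -1.0, -0.0], [0.002, 0.0, -1.0]]
force: [0.5, 0.4, 0.3]
gripper_width: 0.998
grip_force: 0.0
```

>>> {"method": "jog_arm", "body": {
  "increments": [
    [0,0,0.01,0,0,0,0.7],
    [0,0,0.01,0,0,0,0],
    [0,0,0.01,0,0,0,0],
    [0,0,0.01,0,0,0,0],
    [0,0,0.01,0,0,0,0],
    [0,0,0.01,0,0,0,0],
    [0,0,0.01,0,0,0,0],
    [0,0,0.01,0,0,0,0]
  ]
}}

```text
time_s: 27.65
ee_pos: [0.4084, -0.0043, 0.0297]
orientation: [[1.0, 0.0, 0.0], [0.0, -1.0, 0.0], [0.0, -0.0, -1.0]]
force: [1.1, 0.8, 0.2]
gripper_width: 0.403
grip_force: 30.0
```

```bash
python3 -c "
from h import *
o=r.get_obs();print(o['ee_pos'],o['gripper_width'],o['grip_force'],o['force'],go([.416,.3075,.2]))"
```

```text
[ 0.4083624  -0.00429079  0.02972363] 0.40345821824292266 30.000091195106506 [1.07317749 0.84499217 0.19493097] (array([ 0.0154, -0.6236, -0.3405]), array([-0.    , -0.    ,  0.0001]))
```

>>> {"method": "jog_arm", "body": {
  "increments": [
    [0,0,-0.08,0,0,0,0],
    [0,0,-0.19,0,0,0,0],
    [0,0,-0.3,0,0,0,0],
    [0.005,-0.08,-0.34,0,0,0,0],
    [0.01,-0.19,-0.34,0,0,0,0],
    [0.015,-0.3,-0.34,0,0,0,0],
    [0.015,-0.41,-0.34,0,0,0,0],
    [0.015,-0.51,-0.34,0,0,0,0]
  ]
}}

```text
time_s: 28.65
ee_pos: [0.4153, 0.2524, 0.1988]
orientation: [[1.0, 0.001, -0.001], [0.001, -1.0, -0.001], [-0.001, 0.001, -1.0]]
force: [-0.1, -0.4, -2.7]
gripper_width: 0.401
grip_force: 30.0
```

>>> {"method": "jog_arm", "body": {
  "increments": [
    [0,-0.06,0,0,0,0,0],
    [0,-0.105,0,0,0,0,0],
    [0,-0.114,0,0,0,0,0],
    [0,-0.114,0,0,0,0,0],
    [0,-0.114,0,0,0,0,0]
  ]
}}

```text
time_s: 29.28
ee_pos: [0.4159, 0.3068, 0.1996]
orientation: [[1.0, -0.001, -0.0], [-0.001, -1.0, -0.0], [-0.0, 0.0, -1.0]]
force: [-0.7, 0.5, -1.7]
gripper_width: 0.399
grip_force: 30.0
```

```bash
python3 -c "
from h import *
o=r.get_obs();print(o['ee_pos'],o['gripper_width'],o['force'],go([.4164,.3075,.107]))
s=r.snapshot('wrist');g=cv2.cvtColor(s['img'],cv2.COLOR_RGB2GRAY)
for d in r.cut_out('wrist','lid'):
  print(d['conf'],d['extent'])
cv2.imwrite('pics/w8.png',s['img'][:,:,::-1])
print([proj(s,[.416+a,.308+b,.177-.0]) for a,b in((.087,0),(0,.087),(0,-.087))])
"
```

```text
[0.41592502 0.30676352 0.19959422] 0.3994271774459026 [-0.68720038  0.4815711  -1.74027633] (array([ 0.001 , -0.0016,  0.1852]), array([ 0.0001,  0.    , -0.0003]))
0.87 [127.9, 101.6, 375.5, 303.7]
[array([312.1, 100.6]), array([129.7, 294.7]), array([496.6, 293.7])]
```

View pics/w8.png

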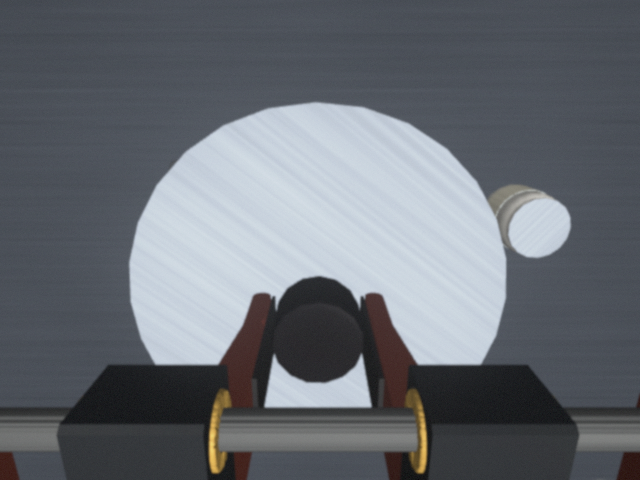

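The lid is centred at u≈317 and its far edge is at (317,101), within 2 mm of the pot centre. I nudge it 1.5 mm in y and lower it.

>>> {"method": "jog_arm", "body": {
  "increments": [
    [0,-0.003,0.06,0,0,0,0],
    [0,-0.003,0.12,0,0,0,0],
    [0,-0.003,0.15,0,0,0,0],
    [0,-0.003,0.165,0,0,0,0],
    [0,-0.003,0.173,0,0,0,0],
    [0,-0.003,0.178,0,0,0,0],
    [0,-0.003,0.182,0,0,0,0],
    [0,-0.003,0.182,0,0,0,0]
  ]
}}

```text
time_s: 30.38
ee_pos: [0.4159, 0.3092, 0.1089]
orientation: [[1.0, 0.0, 0.0], [0.0, -1.0, 0.0], [0.0, -0.0, -1.0]]
force: [-0.0, -0.6, -3.7]
gripper_width: 0.403
grip_force: 30.0
```

>>> {"method": "jog_arm", "body": {
  "increments": [
    [0,0,0.003,0,0,0,0],
    [0,0,0.005,0,0,0,0],
    [0,0,0.005,0,0,0,0],
    [0,0,0.005,0,0,0,1],
    [0,0,0.005,0,0,0,1],
    [0,0,0.005,0,0,0,1],
    [0,0,0.005,0,0,0,1],
    [0,0,0.005,0,0,0,1]
  ]
}}

```text
time_s: 31.38
ee_pos: [0.4158, 0.3091, 0.1062]
orientation: [[1.0, 0.0, -0.0], [0.0, -1.0, 0.0], [-0.0, -0.0, -1.0]]
force: [-0.1, 0.1, -0.3]
gripper_width: 0.933
grip_force: 0.0
```

>>> {"method": "jog_arm", "body": {
  "increments": [
    [0,0,-0.06,0,0,0,1],
    [0,0,-0.16,0,0,0,1],
    [0,0,-0.24,0,0,0,1],
    [0,0,-0.24,0,0,0,1]
  ]
}}

```text
time_s: 31.88
ee_pos: [0.417, 0.3099, 0.2306]
orientation: [[1.0, 0.0, 0.006], [0.0, -1.0, 0.004], [0.006, -0.004, -1.0]]
force: [0.9, -0.8, -0.5]
gripper_width: 0.999
grip_force: 0.0
```

```bash
python3 - <<'E'
from h import *
o=r.get_obs();print(o['ee_pos'],o['gripper_width'])
s=r.snapshot('wrist')
A=[s["img"][100:340,150:490,::-1]]
S=r.snapshot("scene");A.append(S["img"][90:210,300:470,::-1])
A=[cv2.resize(a,(400,282)) for a in A]
T=r.snapshot("top");B=[cv2.resize(T["img"][190:290,320:420,::-1],(282,282)),]
cv2.imwrite("pics/c9.png",np.hstack([A[1],B[0]]))
for t in("screwdriver","brush"):
    for d in r.cut_out("top",t):
        v,u=np.nonzero(d["pixels"]);c=cv2.minAreaRect(np.c_[u,v].astype(np.float32))
        bx=cv2.boxPoints(c);e=[(bx[i]+bx[(i+1)%4])/2 for i in range(4)];e=sorted(e,key=lambda q:q[1])
        print(t,round(d["conf"],2),c,onz(T,e[0],.018),onz(T,e[3],.018))
print(go([.6,-.14,.2]))
E
```

```text
[0.41699369 0.30989693 0.23057268] 0.9986288614092099
screwdriver 0.68 ((321.9053955078125, 231.06756591796875), (10.028338432312012, 60.99202346801758), 9.462321281433105) [ 0.7079 -0.0069  0.018 ] [0.5607 0.0171 0.018 ]
brush 0.95 ((380.95465087890625, 238.4979248046875), (11.669769287109375, 67.20333862304688), 2.602562189102173) [ 0.6984 -0.1425  0.018 ] [ 0.5345 -0.134   0.018 ]
(array([0.3694, 0.8976, 0.0489]), array([0.0005, 0.0008, 0.0001]))
```

View pics/c9.png

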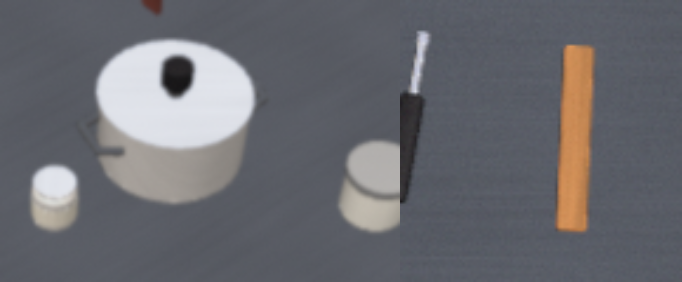

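The lid sits level and home at crop (177,90). The screwdriver was knocked about 5 cm towards +y and has been measured afresh. Next is the brush.

>>> {"method": "jog_arm", "body": {
  "increments": [
    [0.05,0.11,0,0,0,0,0.6],
    [0.1,0.22,0.02,0,0,0,0.6],
    [0.15,0.33,0.04,0,0,0,0.6],
    [0.2,0.45,0.06,0,0,0,0.6],
    [0.25,0.56,0.06,0,0,0,0.6],
    [0.3,0.67,0.06,0,0,0,0.6],
    [0.35,0.78,0.06,0,0,0,0.6],
    [0.4,0.895,0.06,0,0,0.016,0.6]
  ]
}}

```text
time_s: 33.12
ee_pos: [0.6159, -0.1398, 0.1945]
orientation: [[0.999, -0.051, -0.002], [-0.051, -0.999, 0.001], [-0.002, -0.001, -1.0]]
force: [0.6, 0.4, 0.2]
gripper_width: 0.596
grip_force: 0.0
```

>>> {"method": "jog_arm", "body": {
  "increments": [
    [0,0,0,0,0,0,0.6],
    [0,0,0,0,0,0,0.6]
  ]
}}

```text
time_s: 33.38
ee_pos: [0.6152, -0.1377, 0.1947]
orientation: [[0.999, -0.05, -0.002], [-0.05, -0.999, 0.001], [-0.002, -0.001, -1.0]]
force: [-0.5, 0.3, 0.3]
gripper_width: 0.601
grip_force: 0.0
```

```bash
cat > tool.py <<'E'
import sys
from h import *
t,z=sys.argv[1],float(sys.argv[2])
o=r.get_obs();print(o["ee_pos"])
s=r.snapshot("wrist")
for d in r.cut_out("wrist",t):
    v,u=np.nonzero(d["pixels"]);c=cv2.minAreaRect(np.c_[u,v].astype(np.float32))
    bx=cv2.boxPoints(c);e=[(bx[i]+bx[(i+1)%4])/2 for i in range(4)]
    k=0 if np.linalg.norm(e[0]-e[2])>np.linalg.norm(e[1]-e[3]) else 1
    a,b=sorted((onz(s,e[k],z),onz(s,e[k+2],z)),key=lambda q:q[0])
    yaw=np.arctan2(*(b-a)[1::-1]);print(t,round(d["conf"],2),np.round(d["extent"]),np.round(c[1]),"near",a,"far",b,"mid",(a+b)/2,"len",np.linalg.norm(b-a).round(3),"yaw",yaw.round(3),"go",go([*((a+b)/2)[:2],.1],yaw,o))
E
python3 tool.py brush .024
```

```text
[ 0.61524936 -0.13772143  0.19473382]
brush 0.92 [301. 112.  36. 194.] [193.  34.] near [ 0.5394 -0.1359  0.024 ] far [ 0.6976 -0.1439  0.024 ] mid [ 0.6185 -0.1399  0.024 ] len 0.158 yaw -0.051 go (array([0.0072, 0.0042, 0.1894]), array([-0.0004,  0.0008,  0.0001]))
```

>>> {"method": "jog_arm", "body": {
  "increments": [
    [0.005,0.004,0.12,0,0,0,0.6],
    [0.005,0.004,0.24,0,0,0,0.6],
    [0.005,0.004,0.33,0,0,0,0.6],
    [0.005,0.004,0.365,0,0,0,0.6],
    [0.005,0.004,0.374,0,0,0,0.6],
    [0.005,0.004,0.376,0,0,0,0],
    [0.005,0.004,0.376,0,0,0,0],
    [0.005,0.004,0.376,0,0,0,0]
  ]
}}

```text
time_s: 34.48
ee_pos: [0.619, -0.1405, 0.0098]
orientation: [[0.999, -0.05, 0.002], [-0.05, -0.999, -0.0], [0.002, 0.0, -1.0]]
force: [0.4, 1.6, 0.7]
gripper_width: 0.298
grip_force: 0.5
```

>>> {"method": "jog_arm", "body": {
  "increments": [
    [0,0,0,0,0,0,0],
    [0,0,0,0,0,0,0]
  ]
}}

```text
time_s: 34.72
ee_pos: [0.619, -0.1405, 0.0098]
orientation: [[0.999, -0.05, 0.002], [-0.05, -0.999, -0.001], [0.002, 0.0, -1.0]]
force: [-0.4, 1.0, 6.6]
gripper_width: 0.292
grip_force: 30.0
```

```bash
python3 - <<'E'
from h import *
o=r.get_obs();print(o['ee_pos'],o['gripper_width'],o['grip_force'],o['force'])
T=r.snapshot("top");S=r.snapshot("scene")
for c in r.cut_out("top","tray"):
    v,u=np.nonzero(c["pixels"]);q=cv2.minAreaRect(np.c_[u,v].astype(np.float32));print(c["conf"],q,[onz(T,p,.04) for p in cv2.boxPoints(q)],onz(T,q[0],.04))
# image edges of the tray rim: sample points from the first crop, at rim height
for p in((597,486),(772,466),(756,341),(581,360)): print(onz(T,(p[0]/2+130,p[1]/2+110),.04))
for p in((174,279),(20,381),(103,472),(255,354)): print("s",onz(S,(p[0]/2+90,p[1]/2+90),.04))
print(go([.43,-.34,.15],1.45))
E
```

```text
[ 0.61902407 -0.14049763  0.00975052] 0.29174092440101435 30.001103281974792 [-0.42048107  0.97053588  6.63252396]
0.91 ((466.62628173828125, 316.5733947753906), (64.73004913330078, 91.77880096435547), 83.2901611328125) [array([ 0.4915, -0.2217,  0.04  ]), array([ 0.5173, -0.4387,  0.04  ]), array([ 0.3662, -0.4524,  0.04  ]), array([ 0.341 , -0.2376,  0.04  ])] [ 0.4286 -0.3375  0.04  ]
0.23 ((192.6164093017578, 312.86932373046875), (93.06625366210938, 47.22453308105469), 15.124007225036621) [array([0.4111, 0.4299, 0.04  ]), array([0.5186, 0.404 , 0.04  ]), array([0.4615, 0.1896, 0.04  ]), array([0.3548, 0.217 , 0.04  ])] [0.4362 0.31   0.04  ]
[ 0.3435 -0.2462  0.04  ]
[ 0.367  -0.4525  0.04  ]
[ 0.5139 -0.4376  0.04  ]
[ 0.491  -0.2294  0.04  ]
s [ 0.3541 -0.2482  0.04  ]
s [ 0.375  -0.4517  0.04  ]
s [ 0.5315 -0.4335  0.04  ]
s [ 0.5026 -0.2305  0.04  ]
(array([-0.3569,  0.4176, -0.2812]), array([ 0.0007, -0.0005, -0.4775]))
```

>>> {"method": "jog_arm", "body": {
  "increments": [
    [0,0,-0.1,0,0,0,0],
    [0,0,-0.21,0,0,0,0],
    [-0.03,0.03,-0.28,0,0,0.05,0],
    [-0.1,0.1,-0.28,0,0,0.1,0],
    [-0.19,0.19,-0.28,0,0,0.16,0],
    [-0.27,0.27,-0.28,0,0,0.21,0],
    [-0.34,0.35,-0.28,0,0,0.27,0],
    [-0.415,0.43,-0.28,0,0,0.33,0]
  ]
}}

```text
time_s: 35.88
ee_pos: [0.3986, -0.3455, 0.1477]
orientation: [[0.462, -0.887, -0.0], [-0.887, -0.462, 0.0], [-0.001, 0.0, -1.0]]
force: [-0.0, -1.0, -1.5]
gripper_width: 0.292
grip_force: 30.0
```

```bash
python3 -c "
from h import *
o=r.get_obs();print(o['ee_pos'],o['qpos'],o['gripper_width'],go([.401,-.3446,.15],-1.457))"
```

```text
[ 0.39858063 -0.3455239   0.14765868] [-7.78640580e-01 -1.05967317e-01  1.55917239e+00 -1.14244163e-04
  1.68895715e+00  1.88311506e+00] 0.29210321516736454 (array([ 0.0006, -0.0051, -0.0047]), array([1.000e-04, 1.000e-04, 1.165e-01]))
```

>>> {"method": "jog_arm", "body": {
  "increments": [
    [0,0,0,0,0,0.058,0],
    [0,0,0,0,0,0.116,0],
    [0,0,0,0,0,0.116,0],
    [0,0,0,0,0,0.116,0]
  ]
}}

```text
time_s: 36.38
ee_pos: [0.4002, -0.3444, 0.1478]
orientation: [[0.125, -0.992, -0.0], [-0.992, -0.125, 0.0], [-0.0, 0.0, -1.0]]
force: [0.1, -0.3, -1.5]
gripper_width: 0.291
grip_force: 30.0
```

```bash
python3 - <<'E'
from h import *
o=r.get_obs();print(o['ee_pos'],o['gripper_width'],go([.401,-.3446,.02],-1.457))
s=r.snapshot('wrist');im=s["img"][:,:,::-1].copy()
for p in([.3435,-.2462,.04],[.367,-.4525,.04],[.5139,-.4376,.04],[.491,-.2294,.04]):
    q=proj(s,p);print(q);cv2.circle(im,(int(q[0]),int(q[1])),5,(0,0,255),2)
cv2.imwrite('pics/w10.png',im)
E
```

```text
[ 0.40015825 -0.34440989  0.14784722] 0.29144603959940585 (array([ 0.0007, -0.0017,  0.2557]), array([0.0001, 0.0002, 0.0037]))
[376.5 377.2]
[394.9  76.6]
[145.   70.5]
[175.9 375.5]
```

View pics/w10.png

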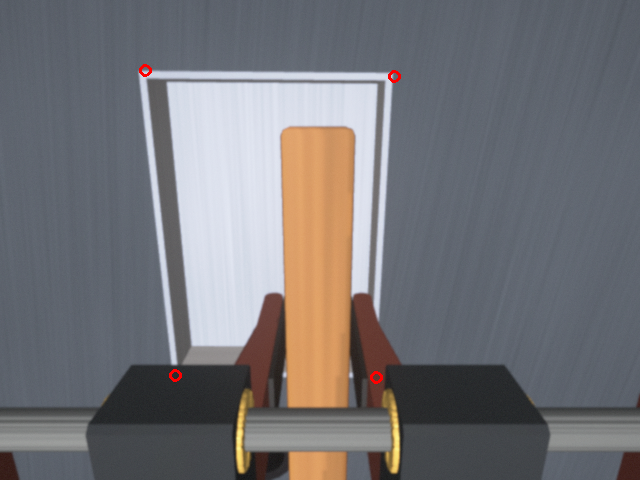

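The projected tray corners (145,71) and (395,77) lie on the rim, and the brush is over the right part of the tray. I lower it.

>>> {"method": "jog_arm", "body": {
  "increments": [
    [0,0,0.1,0,0,0,0],
    [0,0,0.18,0,0,0,0],
    [0,0,0.23,0,0,0,0],
    [0,0,0.25,0,0,0,0],
    [0,0,0.262,0,0,0,0],
    [0,0,0.262,0,0,0,0],
    [0,0,0.262,0,0,0,0]
  ]
}}

```text
time_s: 37.3
ee_pos: [0.4008, -0.3451, 0.0184]
orientation: [[0.122, -0.993, 0.001], [-0.993, -0.122, -0.001], [0.002, -0.001, -1.0]]
force: [0.2, 0.2, -0.5]
gripper_width: 0.29
grip_force: 30.0
```

>>> {"method": "jog_arm", "body": {
  "increments": [
    [0,0,0.006,0,0,0,0],
    [0,0,0.009,0,0,0,0],
    [0,0,0.009,0,0,0,0.45],
    [0,0,0.009,0,0,0,0.45],
    [0,0,0.009,0,0,0,0.45],
    [0,0,-0.1,0,0,0,0.45],
    [0,0,-0.2,0,0,0,0.45],
    [0,0,-0.3,0,0,0,0.45]
  ]
}}

```text
time_s: 38.3
ee_pos: [0.4001, -0.3444, 0.1687]
orientation: [[0.121, -0.993, 0.0], [-0.993, -0.121, 0.0], [-0.0, -0.0, -1.0]]
force: [0.4, 0.4, 0.3]
gripper_width: 0.449
grip_force: 0.0
```

```bash
python3 - <<'E'
from h import *
o=r.get_obs();print(o['ee_pos'])
T=r.snapshot("top")
for d in r.cut_out("top","screwdriver"):
    v,u=np.nonzero(d["pixels"]);c=cv2.minAreaRect(np.c_[u,v].astype(np.float32))
    bx=cv2.boxPoints(c);e=[(bx[i]+bx[(i+1)%4])/2 for i in range(4)];e=sorted(e,key=lambda q:q[1])
    print(round(d["conf"],2),c,onz(T,e[0],.015),onz(T,e[3],.015))
print([ (d["conf"],d["extent"]) for d in r.find_in("top","brush")])
print(go([.62,.007,.18],-.163))
E
```

```text
[ 0.40006752 -0.3444485   0.16866868]
0.72 ((322.75, 231.25), (9.413573265075684, 61.38434600830078), 11.309932708740234) [ 0.708  -0.0114  0.015 ] [0.5604 0.0176 0.015 ]
[(0.73, [434.9, 322.0, 49.5, 16.5])]
(array([-0.6471, -0.5198, -0.0194]), array([-1.000e-04, -2.300e-03, -4.094e-01]))
```

>>> {"method": "jog_arm", "body": {
  "increments": [
    [-0.05,-0.04,-0.04,0,0,-0.05,0.6],
    [-0.14,-0.11,-0.04,0,0,-0.1,0.6],
    [-0.23,-0.19,-0.04,0,0,-0.15,0.6],
    [-0.32,-0.26,-0.03,0,0,-0.21,0.6],
    [-0.41,-0.34,-0.03,0,0,-0.26,0.6],
    [-0.5,-0.42,-0.03,0,0,-0.31,0.6],
    [-0.58,-0.48,-0.03,0,0,-0.36,0.6],
    [-0.64,-0.529,-0.03,0,0,-0.4,0.6]
  ]
}}

```text
time_s: 39.45
ee_pos: [0.624, 0.0073, 0.1795]
orientation: [[0.983, -0.186, -0.004], [-0.186, -0.983, 0.0], [-0.004, 0.0, -1.0]]
force: [-0.2, -1.1, -0.0]
gripper_width: 0.595
grip_force: 0.0
```

>>> {"method": "jog_arm", "body": {
  "increments": [
    [0,0,0,0,0,0,0.6],
    [0,0,0,0,0,0,0.6],
    [0,0,0,0,0,0,0.6]
  ]
}}

```text
time_s: 39.83
ee_pos: [0.6234, 0.0038, 0.1818]
orientation: [[0.981, -0.194, -0.001], [-0.194, -0.981, -0.0], [-0.001, 0.0, -1.0]]
force: [0.9, 0.5, 0.6]
gripper_width: 0.6
grip_force: 0.0
```

```bash
python3 tool.py screwdriver .014; python3 - <<'E'
from h import *
s=r.snapshot("wrist");g=cv2.cvtColor(s["img"],cv2.COLOR_RGB2GRAY)
cv2.imwrite("pics/w11.png",s["img"][:,:,::-1])
# handle only: dark pixels of the mask
d=r.cut_out("wrist","screwdriver")
if d:
    v,u=np.nonzero(d[0]["pixels"]&(g<70));c=cv2.minAreaRect(np.c_[u,v].astype(np.float32));bx=cv2.boxPoints(c)
    for z in(.02,.011):
        p=[onz(s,q,z) for q in bx]; print(c,"centre",onz(s,c[0],z),[x[:2] for x in p])
E
```

```text
[0.62337691 0.00380737 0.18183645]
screwdriver 0.76 [299. 104.  32. 189.] [188.  29.] near [0.5609 0.0165 0.014 ] far [ 0.7096 -0.0104  0.014 ] mid [0.63525 0.00305 0.014  ] len 0.151 yaw -0.179 go (array([ 0.0237, -0.0032,  0.1637]), array([ 0.0001,  0.0002, -0.0051]))
((314.63592529296875, 234.01235961914062), (112.23140716552734, 26.068767547607422), 89.18154907226562) centre [0.6132 0.0073 0.02  ] [array([0.6589, 0.0089]), array([ 0.6553, -0.0107]), array([0.5635, 0.0055]), array([0.5674, 0.0268])]
((314.63592529296875, 234.01235961914062), (112.23140716552734, 26.068767547607422), 89.18154907226562) centre [0.6106 0.0079 0.011 ] [array([0.6576, 0.0095]), array([ 0.6538, -0.0106]), array([0.5595, 0.0061]), array([0.5635, 0.028 ])]
```

View pics/w11.png

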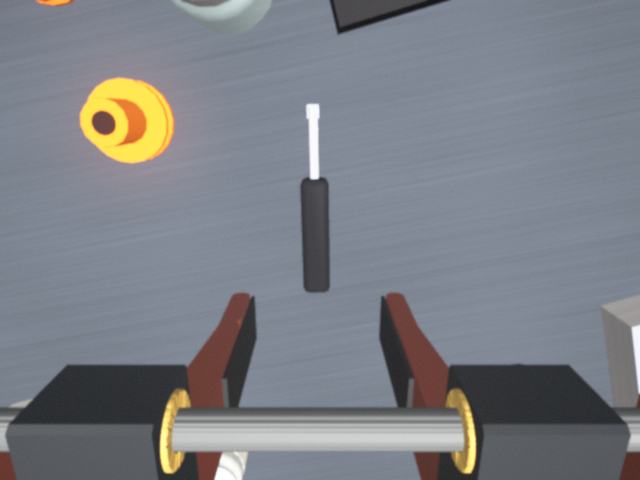

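The screwdriver handle is at (315,234) and 93 mm long, as described. The grip point is (0.628, 0.0045) with yaw −0.18.

>>> {"method": "jog_arm", "body": {
  "increments": [
    [0.009,-0.003,0.12,0,0,-0.004,0.6],
    [0.009,-0.003,0.23,0,0,-0.004,0.6],
    [0.009,-0.003,0.31,0,0,-0.004,0.6],
    [0.009,-0.003,0.34,0,0,-0.004,0.6],
    [0.009,-0.003,0.352,0,0,-0.004,0.6],
    [0.009,-0.003,0.352,0,0,-0.004,0],
    [0.009,-0.003,0.352,0,0,-0.004,0],
    [0.009,-0.003,0.352,0,0,-0.004,0]
  ]
}}

```text
time_s: 41.02
ee_pos: [0.6294, 0.0057, 0.0077]
orientation: [[0.984, -0.179, 0.002], [-0.179, -0.984, -0.0], [0.002, -0.0, -1.0]]
force: [-0.1, -0.3, 0.1]
gripper_width: 0.295
grip_force: 0.0
```

>>> {"method": "jog_arm", "body": {
  "increments": [
    [0,0,0,0,0,0,0],
    [0,0,0,0,0,0,0],
    [0,0,0,0,0,0,0]
  ]
}}

```text
time_s: 41.4
ee_pos: [0.6293, 0.0056, 0.0073]
orientation: [[0.984, -0.179, 0.002], [-0.179, -0.984, -0.0], [0.002, -0.0, -1.0]]
force: [0.3, -0.2, 5.7]
gripper_width: 0.244
grip_force: 30.0
```

```bash
python3 - <<'E'
from h import *
o=r.get_obs();print(o['ee_pos'],o['gripper_width'],o['grip_force'],o['force'])
print(go([.458,-.333,.15],-1.457))
E
```

```text
[0.62925967 0.00564375 0.00732901] 0.2442023545549436 29.977756440639496 [ 0.25694632 -0.2462834   5.7358384 ]
(array([-0.2152,  0.7276, -0.2859]), array([-4.000e-04, -4.000e-04,  4.065e-01]))
```

>>> {"method": "jog_arm", "body": {
  "increments": [
    [0,0,-0.1,0,0,0,0],
    [0,0,-0.21,0,0,0,0],
    [-0.02,0.07,-0.286,0,0,0.04,0],
    [-0.05,0.18,-0.286,0,0,0.1,0],
    [-0.09,0.29,-0.286,0,0,0.16,0],
    [-0.12,0.4,-0.286,0,0,0.21,0],
    [-0.15,0.51,-0.286,0,0,0.27,0],
    [-0.18,0.62,-0.286,0,0,0.32,0]
  ]
}}

```text
time_s: 42.4
ee_pos: [0.4833, -0.2844, 0.1483]
orientation: [[0.371, -0.929, -0.001], [-0.929, -0.371, 0.001], [-0.001, 0.001, -1.0]]
force: [0.4, 0.1, -1.5]
gripper_width: 0.246
grip_force: 30.0
```

```bash
python3 - <<'E'
from h import *
o=r.get_obs();print(o['ee_pos'],o['gripper_width'],o['grip_force'],o['force'])
print(go([.458,-.333,.15],-1.457))
E
```

```text
[ 0.48330275 -0.28438754  0.14830793] 0.24627969801669744 29.974026381969452 [ 0.42962774  0.10434302 -1.50699649]
(array([ 0.0715,  0.0831, -0.0034]), array([0.0002, 0.0003, 0.0848]))
```

>>> {"method": "jog_arm", "body": {
  "increments": [
    [0.05,0.06,0,0,0,0.05,0],
    [0.07,0.083,0,0,0,0.085,0],
    [0.07,0.083,0,0,0,0.085,0],
    [0.07,0.083,0,0,0,0.085,0],
    [0.07,0.083,0,0,0,0.085,0]
  ]
}}

```text
time_s: 43.02
ee_pos: [0.4598, -0.3303, 0.149]
orientation: [[0.121, -0.993, -0.0], [-0.993, -0.121, 0.0], [-0.0, 0.0, -1.0]]
force: [0.5, 0.5, -1.5]
gripper_width: 0.244
grip_force: 30.0
```

```bash
python3 - <<'E'
from h import *
o=r.get_obs();print(o['ee_pos'],o['force']);print(go([.458,-.333,.012],-1.457))
s=r.snapshot("wrist");cv2.imwrite("pics/w12.png",s["img"][:,:,::-1])
E
```

```text
[ 0.45977704 -0.33025362  0.14900032] [ 0.49270561  0.48409944 -1.52550011]
(array([0.0051, 0.0042, 0.274 ]), array([0.    , 0.0001, 0.0023]))
```

View pics/w12.png

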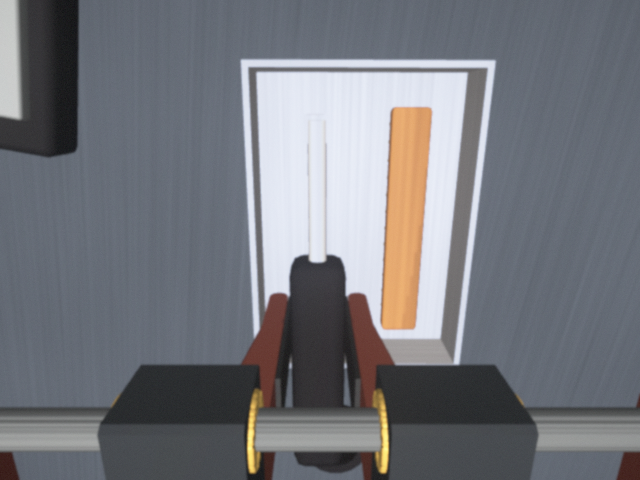

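The brush lies flat at (407,218), and the screwdriver hangs over the free left half of the tray. I lower it.

>>> {"method": "jog_arm", "body": {
  "increments": [
    [0,0,0.1,0,0,0,0],
    [0,0,0.18,0,0,0,0],
    [0,0,0.23,0,0,0,0],
    [0,0,0.26,0,0,0,0],
    [0,0,0.27,0,0,0,0],
    [0,0,0.27,0,0,0,0],
    [0,0,0.27,0,0,0,0]
  ]
}}

```text
time_s: 43.95
ee_pos: [0.46, -0.3317, 0.0156]
orientation: [[0.118, -0.993, 0.002], [-0.993, -0.118, -0.001], [0.002, -0.002, -1.0]]
force: [0.2, 0.2, -0.4]
gripper_width: 0.253
grip_force: 30.0
```

>>> {"method": "jog_arm", "body": {
  "increments": [
    [0,0,0.006,0,0,0,0],
    [0,0,0.008,0,0,0,0],
    [0,0,0.008,0,0,0,0.4],
    [0,0,0.008,0,0,0,0.4],
    [0,0,0.008,0,0,0,0.4],
    [0,0,-0.1,0,0,0,0.4],
    [0,0,-0.2,0,0,0,0.4],
    [0,0,-0.3,0,0,0,0.4]
  ]
}}

```text
time_s: 44.95
ee_pos: [0.4591, -0.3311, 0.1656]
orientation: [[0.118, -0.993, -0.0], [-0.993, -0.118, 0.0], [-0.0, 0.0, -1.0]]
force: [0.0, 0.7, 0.4]
gripper_width: 0.399
grip_force: 0.0
```

>>> {"method": "jog_arm", "body": {
  "increments": [
    [0.03,0.12,-0.1,0,0,0,0.6],
    [0.06,0.24,-0.1,0,0,0,0.6],
    [0.06,0.24,-0.1,0,0,0,0.6],
    [0.06,0.24,-0.1,0,0,0,0.6],
    [0.06,0.24,-0.1,0,0,0,0.6]
  ]
}}

```text
time_s: 45.58
ee_pos: [0.3445, -0.3745, 0.2132]
orientation: [[0.119, -0.993, -0.0], [-0.993, -0.119, 0.001], [-0.002, 0.0, -1.0]]
force: [0.0, 0.2, -0.1]
gripper_width: 0.599
grip_force: 0.0
```

```bash
python3 - <<'E'
from h import *
o=r.get_obs();print(o['ee_pos'],o['time_s'])
S=r.snapshot("scene")
cv2.imwrite("pics/s9.png",cv2.resize(S["img"][90:390,90:490,::-1],(800,600),interpolation=cv2.INTER_CUBIC))
E
```

```text
[ 0.34450811 -0.37454818  0.2132201 ] 45.575
```

View pics/s9.png

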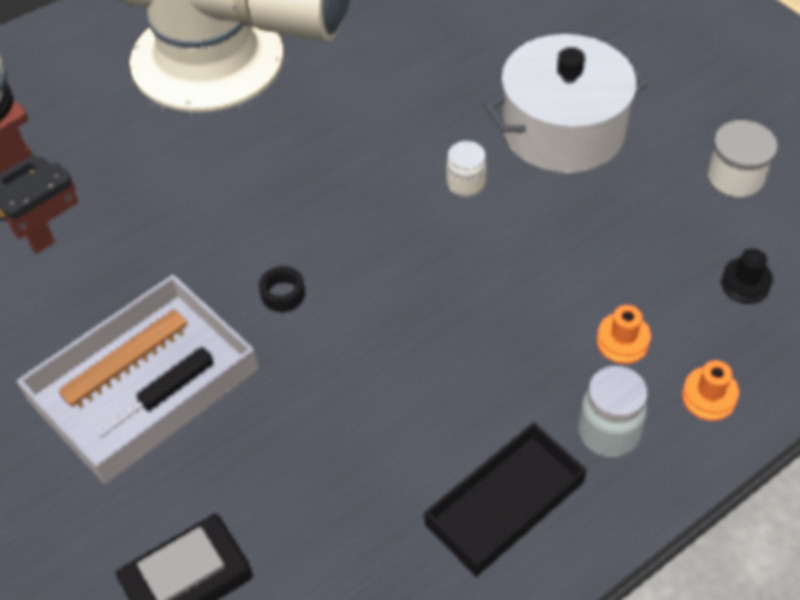

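The brush (125,355) and screwdriver (155,390) lie flat in the tray. The lid is home on the pot at (568,85), same place as at the start, and everything else is unmoved with the arm clear.

```bash
python3 -c "
from cell import r
print(r.hand_in())"
```

```text
the job is handed in; nothing more can be done
None
```

I handed the job in at about 46 s of the 208 s allowed: gear, flange and pulley stand in the pot with the lid fully home, the brush and screwdriver lie in the tray (no spanner was present), and everything else is where it was.

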